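# Shut the slide clamp and gauge it

### The job

Shut the open clamp frame of the sloping slide jig fully down on the slide, leaving the plunger gauge in its stand meanwhile. Then take the gauge by its black handle out of the stand and hold its tip inside the ring mark (not the cross) on the shut frame, the gauge square to the sloping frame rather than plumb, pressed gently so that its sprung plunger goes about half way in and never hard to its stop. The job finishes while you are still holding the gauge there, steady; leave the other things on the table where they are.

Things in the scene. Friction and masses are not known exactly. Their poses are not given: they have to be found in the camera images.
- jig: Slide-loading jig, fixed: bare aluminium lectern on a 124 x 124 mm foot, left or right of the robot (swapped with the stand), turned a little. Origin under its middle; +x points to its high back with the hinge; the top slopes down toward -x at 0.314 rad (18 degrees). It carries the clamp frame.
- frame (a joint): Hinge of the clamp frame, rad: 0 = shut on the slope; grows as the free front edge lifts (starts 0.9 to 1.3, stop at 1.5). Light friction (0.05 N m) keeps it where it is left; about 1 N on its outer face near the free edge pushes it down.
- frame_hinge (a point): Midpoint of the hinge axis, on the jig at [48, 0, 56] mm in the jig frame; the axis runs along the jig's y. The frame swings about +y of the jig.
- frame_edge (a point): Point on the outer (upper) face, mid front bar of the clamp frame, 74 mm from the hinge axis; z square out of the face, x toward the hinge. Frame: aluminium, 84 mm from hinge axis to free edge plus a 12 mm finger tab, 104 mm along the hinge, 6 mm thick, the hinge axis at mid thickness; 44 x 48 mm window, front bar 20 mm wide.
- ring_mark (a point): Centre of the black ring (15 mm inside, 20 mm outside diameter) on the frame's outer face, 42 mm from the hinge axis, 38 mm toward the jig's +y from the middle and 3.5 mm out from the hinge axis; a black cross marks the -y side. z square out of the face, x toward the hinge. Moves with the frame; sloped 0.314 rad when shut.
- gauge: Round plunger gauge, 107 mm, 90 g, upright and loose in its stand. Origin at its tip, z up its axis. From the tip: 8 mm round-ended plunger, 13 mm stem from 18 mm, 28 mm flange 45-49, black 24 mm round handle 49-99 (grip at about 78), steel cap. In the stand the flange rests on top, tip 15 mm above the table; lift 50 mm to clear.
- plunger (a joint): Travel of the gauge's sprung plunger into the stem, m: 0 = out, 0.012 = at its stop. The spring pushes back with 1.0 N at first, rising 0.25 N per mm: 2.5 N half way (0.006), 4 N at the stop.
- gauge_tip (a point): Round tip of the gauge's plunger; moves with the plunger.
- stand: Gauge stand, fixed grey plastic block 64 x 64 x 60 mm with one 17 mm upright hole in the middle; origin under its centre. Straight ahead of the robot, between the left and right sides, stand a micromanipulator (x 0.25 to 0.5 m, about 0.2 m high) and a tall microscope (from x 0.6 m): cross from side to side high and close to the robot.
- eyepiece: Bystander: black eyepiece, 41 mm across, 52 mm tall, upright; origin under its centre.
- dropper: Bystander: small dropper bottle, 29 mm across, 70 mm tall; origin under its centre.
- marker: Bystander: marker pen, 132 mm long, 13 mm thick, lying; origin under its middle.
- pipette_case: Bystander: small box 44 x 60 x 30 mm; origin under its centre.
- objective_can_a: Bystander: black screw can, 40 mm across, 60 mm tall; origin under its centre.
Mind the look-alikes: they are no part of the job. Leave any purple look-alike of the gauge alone.

How it is judged (in metres and radians):
On the way, in this order (a step that is already met when the one before it is completed fails the run):
1. the clamp frame is shut while the gauge still stands in its stand (value of joint frame below 0.05 rad and distance of gauge from where it was at the start of the episode below 0.015 m), for 0.2 s.
2. the gauge is lifted out of the stand (z of gauge in the frame of stand above 0.06 m and contact force between the fingers and gauge above 1 N), for 0.1 s.
At the end, for the whole second after the job is handed in: Frame shut (within 0.05 rad); the fingers hold the gauge, at rest and clear of its stand, with its tip inside the ring (within 7.5 mm of its centre), its axis within 0.14 rad (8 degrees) of square to the frame, the plunger 2.5 to 9.5 mm in and 0.8 to 6 N between gauge and frame (value of joint frame below 0.05 rad and distance between gauge_tip and ring_mark below 0.0075 m and angle between the z axis of gauge and the z axis of ring_mark, either way round below 0.14 rad and angle between gauge's own z axis and vertical below 1 rad and value of joint plunger between 0.0025 and 0.0095 m and contact force between gauge and jig between 0.8 and 6 N and contact force between the fingers and gauge above 1 N and contact force between gauge and stand below 0.05 N and linear speed of gauge below 0.02 m/s); the arm keeps its last pose, push and grip.
It fails at once if the gauge is pressed hard on the jig (over 12 N) (contact force between gauge and jig above 12 N).
It fails at once if a bystander is moved by more than 20 mm (distance of any of eyepiece, dropper, marker, pipette_case, objective_can_a from where it was at the start of the episode above 0.02 m).
It also fails if it takes over 72 s, if anything falls off the work surface, if the arm or the gripper's body presses on something with over 40 N, if the wrist force passes 120 N, or if a joint passes its speed limit or range.

### The arm

A 6-joint arm with a two-finger parallel gripper is mounted at the origin on the work surface; the furniture and walls round the work are solid. World frame = base frame: x ahead of the robot, y to its left, z up, the work surface at z = 0. Lengths are in mm, angles in rad, forces in N, time in s.
With the tool pointing down it reaches from about 350 to 725 mm from the base axis. Payload 6 kg.
Tool frame: the origin (TCP) lies midway between the tips of the shut fingers; the grasp point (between the pads) lies 19 mm behind it (robot.grip_depth is the distance from the TCP to the grasp point, in mm); z points along the fingers, y is the line along which they close (so a half turn about z gives the same grasp; the last joint's range is limited). The gripper opens to 85 mm and grips with 20 to 120 N. Pads are 22 mm wide; open, the fingers measure 114 mm over their backs; the gripper's body (76 mm by 85 mm) begins 54 mm behind the grasp point. The pads swing forward as they close: fully open they stand 13 mm farther back than shut.
Start: joints at [-0.929, 0.04, 0.085, 0, -1.615, -0.334], TCP at [181.787, -571.775, 231.261] pointing down, gripper open.
Joint ranges: [-2.56, 2.56], [-1.29, 2.01], [-1.08, 1.49], [-3.29, 1.98], [-2.81, -0.18], [-2.99, 2.99]. Speed limits (rad/s): [2.57, 2.57, 3.01, 3.14, 3.14, 3.14].

### API

Orientations are given as a unit quaternion [x, y, z, w].
In Python, from cell import robot gives the robot as it stands. The module is installed in compiled form; this text tells all that it offers. Calls block until the motion is done:
- robot.move_ptp(position, orientation): joint-space move of the TCP to a pose.
- robot.servo_line(position, speed=150, orientation=None, threshold=None): straight line of the TCP; orientation=None keeps the orientation; speed is the mean speed in mm/s. With threshold (N) it stops when the force on the tool has changed by that much, and returns True; else False.
- robot.set_joints(angles): joint-space move.
- robot.grip(opening): finger opening in mm; the grip force is fixed at half the most; returns when the fingers have stopped.
- robot.hold(seconds).
- robot.inverse_kinematics(position, orientation): joint angles nearest the present ones, or None.
- robot.read_state(): the state.
- robot.read_camera(name): name is "side" or "top" or "wrist"; returns the picture (400x640x3 uint8, blue, green, red); there is no depth.
- robot.camera_info(name): a dict with "K" (3x3 intrinsics, pixels), "rvec" (rotation vector, rad) and "tvec" (3), from world to camera coordinates, as OpenCV has them. Camera axes: x right, y down, z forward; pixel columns grow to the right and rows downward; lengths in mm; the calibration is good to about 2 mm. A picture is of the moment at which its call begins: read the wrist's pose just before it. camera_info takes no time and is no camera call; for the wrist camera it gives the pose at the moment of the call.
A pose or a line that the arm cannot do raises robot.Unreachable and nothing moves.
- robot.finish_job(): hands the job in; it is judged then, once.
Trained networks look in the newest picture that a camera, given by its name, has taken for a name from the list of things; names that differ only in an ending like _2 or _b are one class to them, and where a whole thing is asked for, a point or a joint stands for the part that bears it (a point fixed in the world has none). Each returns a list of dicts, best first, with "confidence" (0 to 1); they miss things now and then, are a little off and sometimes report something else, mostly with a low value. They report only what shows in the picture. A call takes as long as a camera call. They do not tell look-alikes from the thing itself.
- robot.look_for(camera, name): "xyz" ([x, y, z] in mm, in world coordinates, good to about 4 mm: the middle of the surface that is visible of it).
- robot.mark_of(camera, name): "xyz" ([x, y, z] in mm, in world coordinates, good to about 4 mm: a listed point, or the origin of a listed thing).
The state is a dict: "clock": time; "joints": joint angles; "joint_vel": joint speeds; "joint_torque": joint torques, N m; "tool_pos": TCP position; "eef_rot": TCP orientation; "wrist_force": force on the tool from outside, world axes, zero at the start; "torque": the same for the moment, N m; "grip_width": finger opening in mm; "finger_force": force on a finger pad.
Only numpy, scipy, OpenCV 4.12 (cv2) and the standard library are available. Lean on these libraries where they do the work, as an engineer would, in place of code of your own. Each camera call takes 0.05 s, during which the arm holds its last target. There are 200 camera calls.

## Working session

There is one attempt and no reset: what is moved stays moved. The work goes in short steps, each a Python script; the robot and the scene stay as the last script left them, time stands still between calls to the robot, and variables do not carry over. Pictures are saved under pics/ and viewed, at most 12 in all, crops included, and the job is handed in when it is done.

```bash
mkdir -p pics; python3 - <<'E'
from cell import robot
import cv2,numpy as np
for c in("top","side"):
    im=robot.read_camera(c); cv2.imwrite(f"pics/{c}0.png",im)
    for n in("jig","frame_edge","ring_mark","frame_hinge","gauge","stand","gauge_tip"):
        print(c,n,[(np.round(d["xyz"]).tolist(),round(d["confidence"],2)) for d in robot.mark_of(c,n)[:3]])
print(robot.read_state()["clock"])
a,b=[cv2.imread(f"pics/{c}0.png") for c in("top","side")]
E
```

```text
top jig [([495.0, -281.0, -4.0], 0.81)]
top frame_edge [([485.0, -285.0, 98.0], 0.71), ([593.0, 371.0, 4.0], 0.44)]
top ring_mark [([501.0, -241.0, 80.0], 0.66)]
top frame_hinge []
top gauge [([350.0, 265.0, 1.0], 0.71), ([376.0, 182.0, 1.0], 0.67), ([386.0, 361.0, 2.0], 0.66)]
top stand [([444.0, 248.0, -1.0], 0.6)]
top gauge_tip []
side jig []
side frame_edge []
side ring_mark [([703.0, -249.0, 2.0], 0.25)]
side frame_hinge []
side gauge [([353.0, 262.0, -2.0], 0.78), ([392.0, 360.0, -1.0], 0.73), ([380.0, 187.0, -4.0], 0.71)]
side stand [([448.0, 241.0, -2.0], 0.82)]
side gauge_tip []
0.8
```

View pics/top0.png

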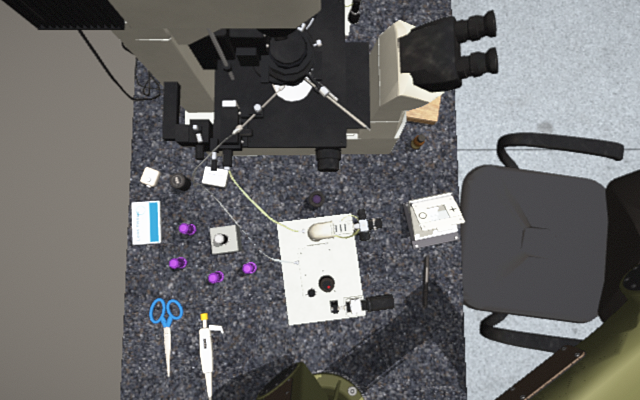

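View pics/side0.png

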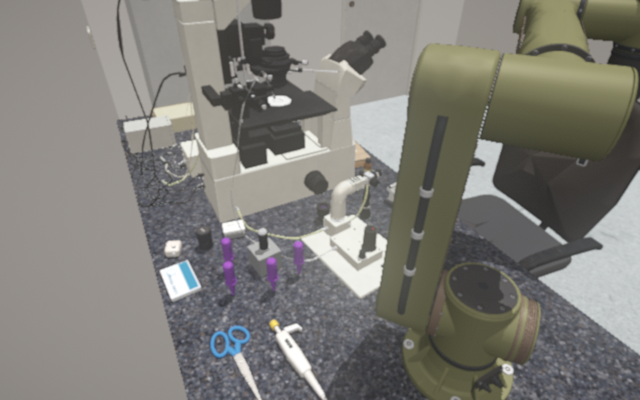

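Candidates for the gauge in the top view: the black-handled one in the grey stand at px (223,239), and purple look-alikes at (187,229), (178,264), (215,278) and (249,268). I choose the one in the stand. The jig is at (433,220) on the right, with the marker pen at (425,280). Next is a close look at both.

```bash
cat > h.py <<'E'
from cell import robot
import cv2,numpy as np
from scipy.spatial.transform import Rotation as R
def quat(z,y):
    z=np.array(z,float);z/=np.linalg.norm(z);y=np.array(y,float);y-=z*(y@z);y/=np.linalg.norm(y)
    return R.from_matrix(np.c_[np.cross(y,z),y,z]).as_quat()
def proj(c,P,info=None):
    i=info or robot.camera_info(c)
    return cv2.projectPoints(np.array(P,float).reshape(-1,1,3),np.array(i["rvec"],float),np.array(i["tvec"],float),np.array(i["K"],float),None)[0].reshape(-1,2)
E
python3 - <<'E'
from h import *
s=robot.read_state();print(s["tool_pos"],s["eef_rot"])
i=robot.camera_info("wrist");Rm=cv2.Rodrigues(np.array(i["rvec"]))[0]
print("cam pos",-Rm.T@np.array(i["tvec"]).ravel(),"fwd",Rm[2],"x",Rm[0]);print(np.array(i["K"]))
a=cv2.imread("pics/top0.png")
cv2.imwrite("pics/crop.png",np.hstack([cv2.resize(a[190:290,160:270],None,fx=3.5,fy=3.5,interpolation=2),cv2.resize(a[180:280,390:500],None,fx=3.5,fy=3.5,interpolation=2)]))
robot.move_ptp([420,-260,330],s["eef_rot"])
im=robot.read_camera("wrist");cv2.imwrite("pics/w1.png",im)
for n in("jig","frame_edge","ring_mark","frame_hinge"):
    print(n,[(np.round(d["xyz"]).tolist(),round(d["confidence"],2)) for d in robot.mark_of("wrist",n)[:3]])
E
```

```text
[ 181.79114333 -571.76391861  231.25868857] [-1.53278176e-01  9.88183078e-01  6.38572307e-05 -1.43918186e-05]
cam pos [ 115.19887639 -592.71839671  374.7671937 ] fwd [ 0.26599658  0.08488718 -0.96022913] x [-3.03605286e-01  9.52797887e-01  1.27420920e-04]
[[284.34291953   0.         315.27887157]
 [  0.         284.34291953 199.48418912]
 [  0.           0.           1.        ]]
jig []
frame_edge [([486.0, -284.0, 101.0], 0.75)]
ring_mark [([500.0, -240.0, 81.0], 0.67)]
frame_hinge [([541.0, -272.0, 59.0], 0.55)]
```

View pics/crop.png

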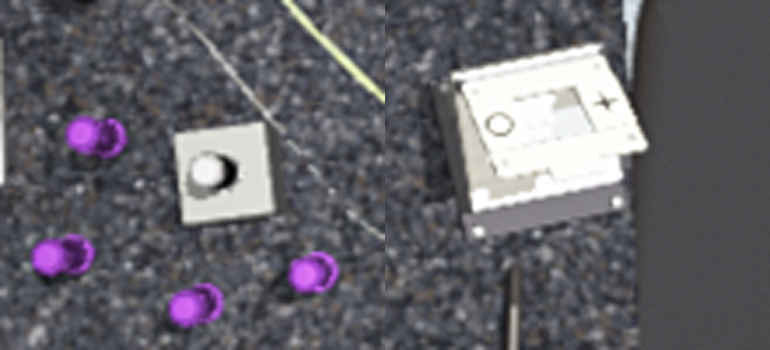

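View pics/w1.png

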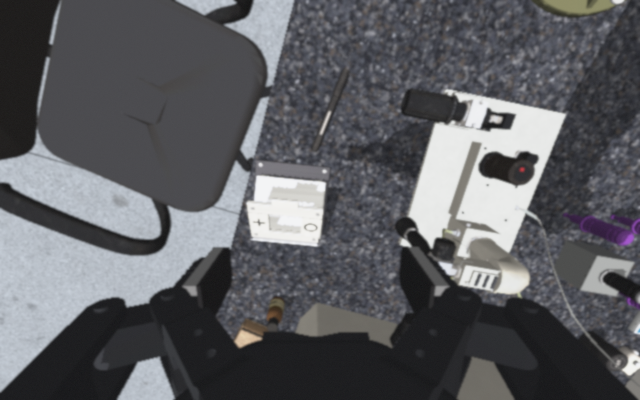

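The left crop shows a black handle with a steel cap in the grey stand, which is the right gauge, ringed by purple look-alikes. The right crop shows the open frame, with the ring on the +y side, the cross on the -y side and the hinge at the back, yaw about 0.2. In the wrist view the frame is at (287,222) and the ring at (311,228). Now I shut the frame with closed fingers along its arc.

```bash
python3 - <<'E'
from h import *
yaw=.2;H=np.array([541.5,-271.8,56]);ex=np.array([np.cos(yaw),np.sin(yaw),0]);ey=np.array([-ex[1],ex[0],0]);ez=np.array([0,0,1.])
q=quat(-ez,ey)
def pt(phi,r=74,out=3): return H+r*(-np.cos(phi)*ex+np.sin(phi)*ez)+out*(np.sin(phi)*ex+np.cos(phi)*ez)
robot.grip(0)
robot.move_ptp(pt(.62)+[0,0,45],q)
hit=robot.servo_line(pt(.62)+[0,0,10],60,q,threshold=6)
print("pre",hit)
for phi in np.arange(.5,-.36,-.12):
    hit=robot.servo_line(pt(phi,73,1),50,q,threshold=7)
    s=robot.read_state();print(round(phi,2),hit,s["tool_pos"].round(1) if hasattr(s["tool_pos"],"round") else s["tool_pos"],np.round(s["wrist_force"],1))
    if hit and phi<-.1:break
print(pt(-.314))
E
```

```text
pre False
0.5 False [ 479.  -284.5   91.7] [ 0.4 -0.3  0.2]
0.38 False [ 475.1 -285.1   83.6] [-0.5 -1.2 -0.7]
0.26 False [ 472.2 -285.7   75.2] [-0.4  0.8 -0.5]
0.14 False [ 470.4 -286.1   66.6] [-0.3 -0.2  0.2]
0.02 False [ 469.7 -286.2   57.9] [-0.3 -0.1  0.4]
-0.1 False [ 469.9 -286.1   49.1] [-0.3  0.   0.1]
-0.22 False [ 471.2 -285.9   40.5] [-0.3  0.3 -0.1]
-0.34 True [ 473.1 -286.4   38.2] [-4.6  2.1  9.2]
[ 471.613001   -285.96679605   35.99726867]
```

```bash
python3 - <<'E'
from h import *
s=robot.read_state();p=np.array(s["tool_pos"])
print(robot.servo_line(p+[0,0,-4],15,threshold=12));s=robot.read_state();print(s["tool_pos"],s["wrist_force"])
p=np.array(s["tool_pos"]);robot.servo_line(p+[0,0,60],150);
robot.servo_line([400,-290,240],200)
i=robot.camera_info("wrist")
for k in range(2):
    im=robot.read_camera("wrist")
    for n in("frame_edge","ring_mark","frame_hinge"):
        print(n,[(np.round(d["xyz"],1).tolist(),round(d["confidence"],2)) for d in robot.mark_of("wrist",n)[:2]])
cv2.imwrite("pics/w2.png",im)
print(proj("wrist",[[501,-240,50],[472,-286,36]],i))
import json;json.dump({k:np.array(v).tolist() for k,v in i.items()},open("w2.json","w"))
robot.read_camera("top");
for n in("frame_edge","ring_mark","stand"):print(n,[(np.round(d["xyz"],1).tolist(),round(d["confidence"],2)) for d in robot.mark_of("top",n)[:2]])
print(robot.read_state()["clock"])
E
```

```text
True
[ 473.08253163 -286.43355827   38.30165392] [-3.00632412  4.31649781  7.96206848]
frame_edge [([473.4, -283.7, 38.1], 0.88)]
ring_mark [([493.3, -243.9, 45.8], 0.64), ([337.8, -264.2, 2.2], 0.61)]
frame_hinge []
frame_edge [([471.1, -284.7, 36.9], 0.88)]
ring_mark [([494.9, -240.1, 47.4], 0.95), ([337.6, -261.1, 2.5], 0.4)]
frame_hinge []
[[336.84075751 261.1727686 ]
 [306.59951266 230.00587622]]
frame_edge [([446.0, 251.2, -0.9], 0.33)]
ring_mark []
stand [([448.3, 246.1, -1.2], 0.65)]
9.8833
```

View pics/w2.png

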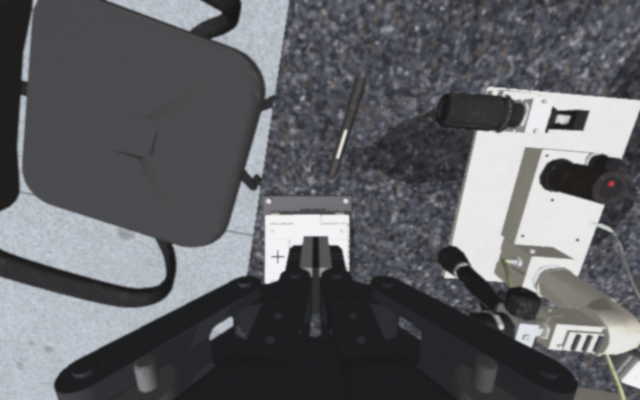

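The frame lies shut, but the fingers hide the ring in this view, with the cross at (277,257). I'll look from one side, to locate both the ring and the cross.

```bash
python3 - <<'E'
from h import *
q=robot.read_state()["eef_rot"]
out=[]
for k,P in enumerate(([370,-350,230],[380,-200,230])):
    robot.servo_line(P,250)
    i=robot.camera_info("wrist");im=robot.read_camera("wrist");cv2.imwrite(f"pics/w3{k}.png",im)
    print([(n,np.round(d["xyz"],1).tolist(),round(d["confidence"],2)) for n in("ring_mark","frame_edge","frame_hinge") for d in robot.mark_of("wrist",n)[:1]])
    # ring, cross
    E=[[495,-241,46.4],[510,-316,46.4]]
    uv=proj("wrist",E,i);print(uv)
    c=uv.mean(0).astype(int);x0=max(c[0]-60,0);y0=max(c[1]-45,0)
    out.append(cv2.resize(im[y0:y0+90,x0:x0+120],(480,360),interpolation=2)[:, :400])
    Rm=cv2.Rodrigues(np.array(i["rvec"]))[0];K=np.array(i["K"]);C=-Rm.T@np.array(i["tvec"]).ravel()
    g=cv2.cvtColor(im,6)
    for u in uv:
        a,b=(u-13).astype(int);w=g[b:b+26,a:a+26]
        if w.size<600:continue
        _,th=cv2.threshold(w,0,255,cv2.THRESH_BINARY_INV+cv2.THRESH_OTSU)
        n,l,st,ce=cv2.connectedComponentsWithStats(th)
        for j in range(1,n):
            if st[j,4]>8:
                bx=st[j];m=np.array([a+bx[0]+(bx[2]-1)/2,b+bx[1]+(bx[3]-1)/2])
                d=Rm.T@np.linalg.inv(K)@[*m,1];p=C+d*(46.4-C[2])/d[2]
                print(k,"comp",bx.tolist(),m,p.round(1))
cv2.imwrite("pics/c3.png",np.hstack(out))
E
```

```text
[('ring_mark', [492.0, -244.3, 43.6], 0.93)]
[[377.92921972 287.23214307]
 [319.69680737 287.06191438]]
0 comp [0, 1, 26, 25, 550] [376.5 287. ] [ 495.  -242.9   46.4]
0 comp [0, 0, 6, 26, 145] [308.5 286.5] [ 512.1 -330.6   46.4]
0 comp [13, 0, 13, 26, 320] [325.  286.5] [ 507.8 -309.3   46.4]
[('ring_mark', [489.6, -242.3, 47.8], 0.97), ('frame_edge', [474.5, -284.1, 37.2], 0.62), ('frame_hinge', [542.9, -268.9, 59.4], 0.56)]
[[265.53836642 258.95665184]
 [205.63182506 258.59698862]]
1 comp [24, 0, 2, 26, 48] [276.5 257.5] [ 490.1 -227.6   46.4]
1 comp [5, 7, 16, 16, 94] [264.5 259.5] [ 496.  -242.2   46.4]
1 comp [0, 0, 2, 26, 52] [192.5 257.5] [ 511.8 -332.6   46.4]
1 comp [24, 0, 2, 26, 52] [216.5 257.5] [ 505.6 -302.6   46.4]
1 comp [6, 9, 13, 13, 49] [204. 260.] [ 512.4 -317.9   46.4]
```

View pics/c3.png

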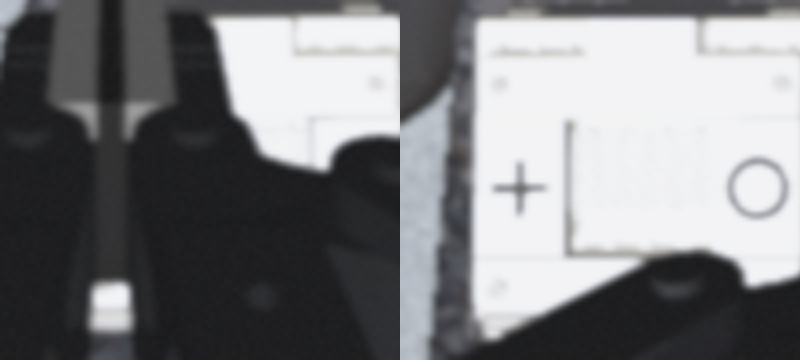

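In the second view the ring is at crop (757,188) and the cross at (519,188). That puts the ring at about (496,-242,46) and the yaw at 0.21. Next I cross over high and close to the base, then locate the gauge.

```bash
python3 - <<'E'
from h import *
robot.servo_line([300,-215,390],300)
print(robot.read_state()["clock"])
q=quat([0,0,-1],[-.45,.89,0])
robot.move_ptp([330,200,380],q)
robot.grip(60)
robot.servo_line([345,215,280],250)
st=robot.read_state();print(st["clock"],st["joints"],st["grip_width"])
i=robot.camera_info("wrist");im=robot.read_camera("wrist")
for n in("gauge","stand"):
    print(n,[(np.round(d["xyz"],1).tolist(),round(d["confidence"],2)) for d in robot.mark_of("wrist",n)[:5]])
print([np.round(d["xyz"],1).tolist() for d in robot.look_for("wrist","gauge")[:5]])
# project hypothesized stand-top corners & cap
uv=proj("wrist",[[446,246,122],[446,246,60]],i).round().astype(int);print(uv)
cv2.imwrite("pics/w4.png",im)
import json;json.dump({k:np.array(v).tolist() for k,v in i.items()},open("w4.json","w"))
E
```

```text
12.2083
14.9 [ 1.06189410e+00 -4.75330008e-01 -2.58702893e-01  1.30104354e-03
 -1.78653101e+00 -2.16456629e+00] 59.93195274329037
gauge [([353.8, 260.5, 1.4], 0.95), ([472.4, 338.1, 3.2], 0.87), ([378.2, 182.1, 3.4], 0.84), ([447.5, 246.2, 18.0], 0.72), ([393.1, 356.7, 0.9], 0.64)]
stand [([450.6, 248.8, 0.2], 0.89)]
[[352.1, 254.2, 103.1], [383.6, 352.3, 66.2], [467.6, 332.1, 88.7], [369.8, 182.9, 102.3]]
[[301 268]
 [303 245]]
```

View pics/w4.png

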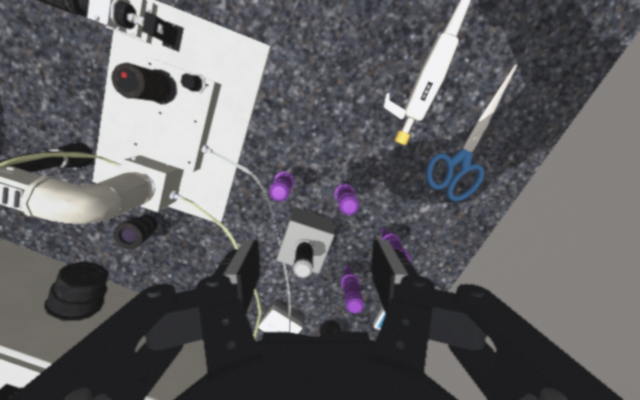

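The cap is at (303,268), matching the prediction at (301,268), so the gauge is at about (447,247.5). The purple ones, at (281,186), (347,199), (353,300) and (393,246), stay clear of the fingers.

```bash
python3 - <<'E'
from h import *
q=robot.read_state()["eef_rot"]
P=np.array([446.5,247.5,74])
robot.servo_line(P+[0,0,76],250)
print(robot.servo_line(P,120,threshold=8))
robot.grip(5)
s=robot.read_state();print(s["clock"],s["tool_pos"],s["grip_width"],s["finger_force"],s["wrist_force"])
if 20<s["grip_width"]<28:
    robot.servo_line(P+[0,0,20],80)
    s=robot.read_state();print(s["grip_width"],s["wrist_force"])
    robot.servo_line(P+[0,0,80],120)
    s=robot.read_state();print(s["clock"],s["grip_width"],s["finger_force"],s["wrist_force"])
cv2.imwrite("pics/w5.png",robot.read_camera("wrist"))
E
```

```text
False
17.1333 [446.85330271 247.84471706  74.83446448] 22.70666758234516 58.54121446609497 [-1.57826543  1.41634111  4.34239759]
22.740861777926398 [-0.5483063   0.81613532 -0.69413369]
18.1833 22.764231003304268 58.7295001745224 [-0.08917249 -0.03820192 -1.27984361]
```

View pics/w5.png

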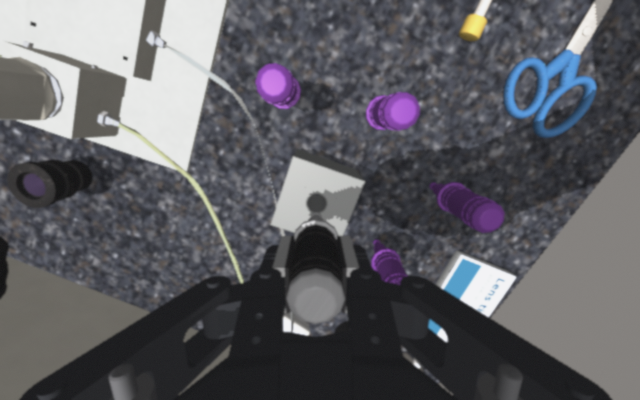

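The gauge is held by its handle and out of the stand; the empty hole is at (317,203) and the cap at (316,297). I'll check the cap's offset in the hand, then cross back and go to a tilted pose above the ring.

```bash
python3 - <<'E'
from h import *
s=robot.read_state();T=np.array(s["tool_pos"]);Rt=R.from_quat(s["eef_rot"]).as_matrix()
for dx in(-4,0,4): print(dx,proj("wrist",[T+Rt@[dx,0,-47.2]]).round(1))
robot.servo_line([300,200,390],250)
yaw=.21;ex=np.array([np.cos(yaw),np.sin(yaw),0]);ey=np.array([-ex[1],ex[0],0]);t=.314
n=-np.sin(t)*ex+np.cos(t)*np.array([0,0,1.]);q=quat(-n,ey);q0=quat([0,0,-1],ey)
robot.move_ptp([300,-200,390],q0)
ring=np.array([495.5,-242,46.4])
robot.move_ptp(ring+n*(59.8+90),q)
robot.servo_line(ring+n*(59.8+25),80)
s=robot.read_state();print(s["clock"],s["grip_width"],s["tool_pos"],np.round(s["joints"],2))
i=robot.camera_info("wrist");im=robot.read_camera("wrist");cv2.imwrite("pics/w6.png",im)
print("ring proj",proj("wrist",[ring,ring+n*25]),"hand",[ (np.round(d["xyz"],1).tolist(),d["confidence"]) for k in("ring_mark","gauge_tip") for d in robot.mark_of("wrist",k)[:2]])
E
```

```text
-4 [[315. 310.]]
0 [[315.  301.4]]
4 [[315.  292.5]]
22.9583 22.738105657569278 [ 470.12547331 -247.68561832  127.77509704] [-0.19 -0.35 -0.43 -0.13 -1.2  -1.14]
ring proj [[315.1563645  202.42715977]
 [315.1269032  212.02718563]] hand [([493.2, -244.4, 46.4], 0.72), ([491.6, -240.7, 71.5], 0.53)]
```

View pics/w6.png

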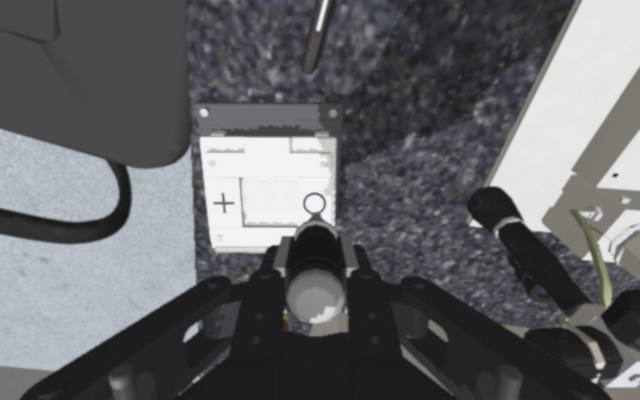

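The ring is at (315,203), where the model predicts it (315,202). The gauge stem points at it from below. I take the force baseline and go to 5 mm above for a close crop.

```bash
cat >> h.py <<'E'
yaw=.21;ex=np.array([np.cos(yaw),np.sin(yaw),0]);ey=np.array([-ex[1],ex[0],0]);t=.314
n=-np.sin(t)*ex+np.cos(t)*np.array([0,0,1.]);sx=np.cross(ey,n)
def fn(k=8):
    f=[]
    for _ in range(k): robot.hold(.04);f.append(np.array(robot.read_state()["wrist_force"]))
    f=np.array(f);return np.round([f.mean(0)@n,(f@n).std()],2)
E
python3 - <<'E'
from h import *
ring=np.array([495.5,-242,46.4])
print("sx",sx)
robot.hold(.2);print(fn())
robot.servo_line(ring+n*(59.8+6),40);robot.hold(.2);print(fn())
im=robot.read_camera("wrist");c=im[165:255,255:375];cv2.imwrite("pics/c7.png",cv2.resize(c,None,fx=6,fy=6,interpolation=2))
print((proj("wrist",[ring,ring+n*6,ring+n*6-sx*2])-[255,165])*6)
print(robot.read_state()["clock"])
E
```

```text
sx [0.9302108  0.1982674  0.30886552]
[-0.73  0.42]
[-0.71  0.34]
[[358.40109207 272.72275903]
 [358.32427788 287.83197007]
 [358.32547652 272.71517159]]
24.85
```

View pics/c7.png

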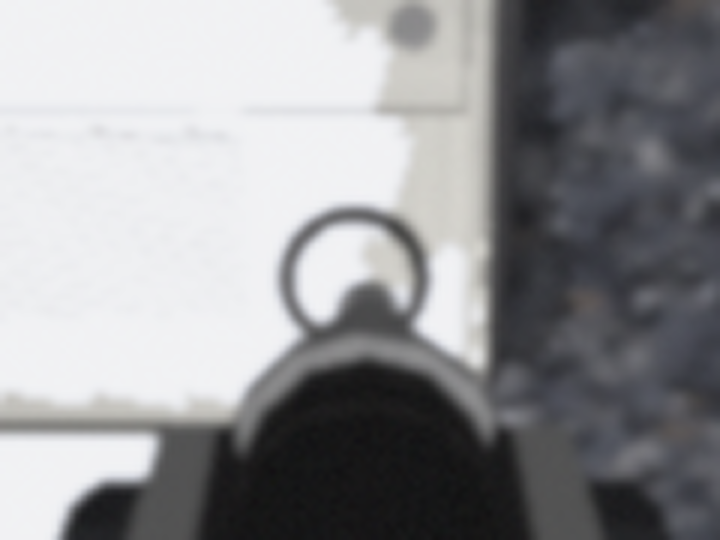

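The crop shows the tip at (367,290) inside the ring, which is centred at (355,276), so it sits about 1.6 mm too far to +y and 1–2 mm toward the hinge. I correct for that and press in small steps while watching the force.

```bash
python3 - <<'E'
from h import *
ring=np.array([495.5,-242,46.4])-1.5*ey-1.2*sx
robot.servo_line(ring+n*(59.8+4),20);robot.hold(.3);b=fn(12)[0];print("base",b)
F=[];D=[]
for d in np.arange(3,-9.1,-1):
    robot.servo_line(ring+n*(59.8+d),15);robot.hold(.15);f,s=fn(10);D.append(d);F.append(f-b)
    a=(np.array(robot.read_state()["tool_pos"])-ring)@n-59.8
    print(d,round(f-b,2),s,"act",round(a,2))
    if f-b>2.3:break
print(robot.read_state()["clock"],robot.read_state()["grip_width"])
E
```

```text
base -0.73
3.0 0.12 0.39 act 3.01
2.0 -0.01 0.29 act 2.02
1.0 -0.02 0.62 act 1.02
0.0 0.12 0.38 act 0.03
-1.0 1.04 0.44 act -0.97
-2.0 1.14 0.27 act -1.96
-3.0 1.63 0.68 act -2.97
-4.0 1.77 0.44 act -3.98
-5.0 2.14 0.58 act -4.97
-6.0 2.32 0.37 act -5.98
34.1083 22.74498024785322
```

The force began at about -0.5 mm and is now 2.3 N, so the plunger is about 5.5 mm in. One last look before handing in.

```bash
python3 - <<'E'
from h import *
im=robot.read_camera("wrist");c=im[165:255,255:375];cv2.imwrite("pics/c8.png",cv2.resize(c,None,fx=6,fy=6,interpolation=2))
E
```

```text
(no output)
```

View pics/c8.png

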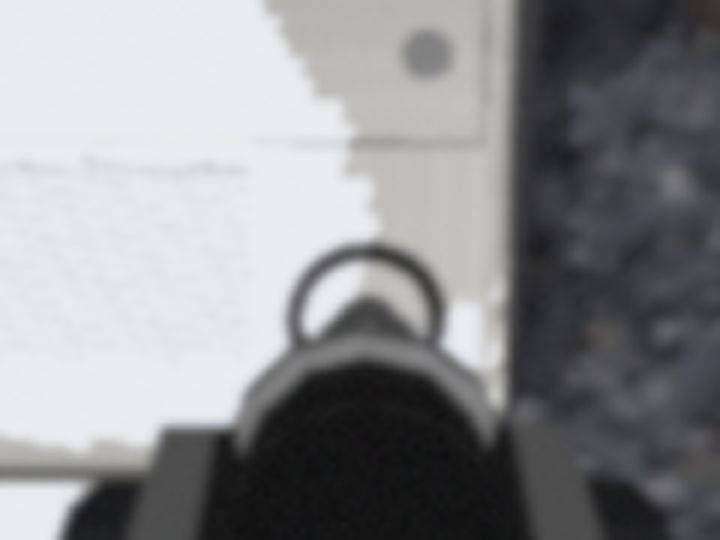

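The tip at (368,297 upward edge) is centred in the ring, whose centre is at about (366,318). I'm handing in.

```bash
python3 - <<'E'
from cell import robot
print(robot.finish_job())
E
```

```text
the job is handed in; nothing more can be done
None
```

I handed the job in at about 34 s on the robot's clock: frame shut, and the gauge held square to the slope in the ring with its plunger about 5.5 mm in (2.3 N); the hand-in call returned no verdict.

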